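# Free the interlocked drawer unit and open its wide drawer

## Task

Open the wide drawer of the bench drawer unit all the way to its stop and leave it out. Only one drawer can be out at a time, and the wide one is locked because one of the three narrow drawers was not shut properly: feel which one gives, press it fully home past its catch so that all three are shut, and then pull the wide one. Never force a drawer that is blocked or already home, and leave the other things on the bench where they are.

Things in the scene. Friction and masses are not known exactly. Their poses are not given: they have to be found in the camera images.
- cabinet: Steel bench drawer unit, fixed, 220 mm deep (x), 386 wide (y), 86 high; things on its top up to 140, 100 mm or more behind the fronts. Origin: centre of its underside; x points into the unit (drawers come out towards -x), y to the left as one faces the fronts. Four drawers in a row: a wide one (front 127 mm) at y = +122 mm, three alike narrow ones (76 mm). Shut fronts end at x = -122.
- drawer_wide_knob (a point): Centre of the wide drawer's knob head; moves with the drawer. All four knobs are alike: round aluminium head, 26 mm diameter, 18 long, axis along the drawer's travel, on a 13 mm stem; centre 46 mm above the bench, 27 mm out from the front, flat end 9 mm further out. Travel 95 mm. Leaving its catch takes 5 to 8 N, then 2 N; if locked it gives 2 to 4 mm and stops hard.
- place_1 (a point): Fixed point of the unit: where the centre of the knob head of the left-hand (next to the wide drawer) narrow drawer lies when that drawer is shut. A drawer not properly shut stands 4 to 7 mm out, held there by a light spring; pressed with 10 to 18 N it goes over a ball catch and then stops hard at home. A shut drawer gives under 2 mm when pressed. A push or pull over 40 N is forcing.
- place_2 (a point): Fixed point of the unit: where the centre of the knob head of the middle narrow drawer lies when that drawer is shut. Catch, spring and stop as at place_1.
- place_3 (a point): Fixed point of the unit: where the centre of the knob head of the right-hand (at the end of the unit) narrow drawer lies when that drawer is shut. Catch, spring and stop as at place_1.
- driver_stand: Bystander: round steel stand, 84 mm across, with screwdrivers standing in it, 125 mm high; origin at the centre of its foot.
- loupe: Bystander: black watchmaker's eyeglass, 38 mm across, 32 mm high; origin at the centre of its foot.
- glass_tin: Bystander: flat round aluminium tin, 64 mm across, 24 mm high, on the bench in front of the unit; origin at the centre of its foot.

How it is judged:
On the way, in this order (a step that is already met when the one before it is completed fails the run):
1. the narrow drawer that stood ajar is pressed home: all three narrow drawers are shut to within 2.5 mm (x of each of drawer_a_c5, drawer_b_c5, drawer_c_c5 in the frame of cabinet above -0.1185 m), for 0.2 s.
2. the wide drawer is pulled out to its stop (x of drawer_wide_knob in the frame of cabinet below -0.237 m), for 0.2 s.
At the end, for the whole second after the job is handed in: The wide drawer stands at least 88 mm out (its stop is at 95 mm) and at rest; each of the three narrow drawers is shut to within 2.5 mm (all of step 1 and x of drawer_wide_knob in the frame of cabinet below -0.237 m and linear speed of drawer_wide below 0.01 m/s); the robot touches nothing.
It fails at once if a drawer is forced: its rail bears with more than 40 N on the interlock or on its home stop inside the unit (contact force between any of drawer_wide_c8, drawer_a_c8, drawer_b_c8, drawer_c_c8 and cabinet above 40 N).
It fails at once if a bystander is moved by more than 15 mm (distance of any of driver_stand, loupe, glass_tin from where it was at the start of the episode above 0.015 m).
It also fails if it takes over 64 s, if anything falls off the work surface, if the arm or the gripper's body presses on something with over 40 N, if the wrist force passes 120 N, or if a joint passes its speed limit or range.

## Robot

A 6-joint arm with a two-finger parallel gripper is mounted at the origin on the work surface. World frame = base frame: x ahead of the robot, y to its left, z up, the work surface at z = 0. Lengths are in m, angles in rad, forces in N, time in s.
With the tool pointing down it reaches from about 0.3 to 0.775 m from the base axis. Payload 14.6 kg.
Tool frame: the origin (TCP) lies midway between the tips of the shut fingers; the grasp point (between the pads) lies 19 mm behind it; z points along the fingers, y is the direction in which the jaws open and shut (so a half turn about z gives the same grasp; the last joint's range is limited). The gripper opens to 85 mm and grips with 20 to 120 N. Pads are 22 mm wide; open, the fingers measure 114 mm over their backs; the gripper's body (76 mm by 85 mm) begins 54 mm behind the grasp point. The pads swing forward as they close: fully open they stand 13 mm farther back than shut.
Start: joints at [-0.067, 0.3, 1.521, -0, 1.321, -0.067], TCP at [0.55, -0, 0.231] pointing down, gripper open.
Joint ranges: [-3.03, 3.03], [-0.79, 2.21], [0.23, 2.52], [-1.04, 4.18], [0, 3.07], [-2.55, 2.55]. Speed limits (rad/s): [2.22, 2.22, 2.57, 3.14, 3.14, 3.14].

## Interface

Orientations are given as a unit quaternion [w, x, y, z].
In Python, from bench import r gives the robot as it stands.
- The arm moves only by the shell command python3 -m inch 'ROWS' [FORCE]. ROWS is JSON, a list of rows, each an object with "rot": the turn, a rotation vector about the tool's x, y, z in degrees, a list of three; "slide": the shift along the tool's x, y, z in cm, a list of three; "grip": the closure, from 0 (fully open) to 1 (shut). In form: [{"rot": [rx, ry, rz], "slide": [x, y, z], "grip": grip}, ...]. A call has 1 to 10 rows; each row is the pose to reach, as a shift and turn from the pose measured when the call began, along the tool's axes at that moment; what a row does not reach only later rows make up. A row lasts 1/12 s, in which the tool goes at most 41.7 mm and 7.16 degrees, less where a joint would pass 70% of its speed; a pose out of reach is approached as far as the arm can. A call with a gripper value outside its range is refused whole. The fingers move at their own pace and stop on an object; FORCE is the grip in N (left out, the last holds). Time passes only in rows, so rows that repeat a pose let the fingers close. It gives the time, the measured TCP pose, the force and the opening at its end, in the units of the state.
- r.read_state(): the state, without advancing time (a new reading comes with each control period).
- r.get_image(name): name is "scene" or "side" or "wrist"; returns (picture, depth): 384x512x3 uint8, red, green, blue; 384x512 float32, m along the optical axis (not along the pixel's ray), 0 where there is no reading.
- r.camera_model(name): a dict with "camera_matrix" (3x3 intrinsics, pixels), "R" (3x3) and "t" (3): a world point X has camera coordinates R X + t. Camera axes: x right, y down, z forward; pixel columns grow to the right and rows downward; lengths in m; the calibration is good to about 2 mm. A picture is of the moment at which its call begins: read the wrist's pose just before it. camera_model takes no time and is no camera call; for the wrist camera it gives the pose at the moment of the call.
- r.close_job(): hands the job in, once; it reports no verdict.
The state is a dict: "clock": time; "joint_pos": joint angles; "qd": joint speeds; "joint_torque": joint torques, N m; "tool_pos": TCP position; "orientation": TCP orientation; "wrist_force": force on the tool from outside, world axes, zero at the start; "torque": the same for the moment, N m; "grip_width": finger opening in m.
Only numpy, scipy, OpenCV 4.12 (cv2) and the standard library are available. Lean on these libraries where they do the work, as an engineer would, in place of code of your own. Each camera call takes 0.05 s, during which the arm holds its last target.

## Working session

There is one attempt and no reset: what is moved stays moved. The work goes in short steps, Python scripts to look and compute and a shell command to move; the robot and the scene stay as the last step left them, time stands still between calls to the robot, and variables do not carry over. Pictures are saved under pics/ and viewed, and the job is handed in when it is done.

```bash
ls; mkdir -p pics; python3 - <<'E'
from bench import r
import cv2
print(r.read_state())
for n in ["scene","side","wrist"]:
    im,d=r.get_image(n); cv2.imwrite(f"pics/{n}0.png",im[:,:,::-1]); import numpy as np; np.save(f"pics/{n}0.npy",d)
    m=r.camera_model(n); print(n,m)
E
```

```text
pics
{'clock': 0.0, 'joint_pos': array([-6.65971368e-02,  3.00473957e-01,  1.52160372e+00,  1.70548183e-05,
        1.32068911e+00, -6.66140452e-02]), 'qd': array([ 0.00054634,  0.00076555, -0.00039327,  0.00088375, -0.0024888 ,
        0.00059395]), 'joint_torque': array([ 2.33377898e-03, -5.43485534e+01, -3.61782753e+01,  2.82532977e-05,
        4.14875918e-03, -3.55991256e-05]), 'tool_pos': array([5.49760739e-01, 1.86531631e-05, 2.30710170e-01]), 'orientation': array([-4.47263293e-04,  7.07102177e-01,  7.07111141e-01, -3.80349436e-04]), 'wrist_force': array([-0.7745722 , -0.56343753, -0.01807017]), 'torque': array([-0.02079492, -0.02972064, -0.03688639]), 'grip_width': 0.08533740628493983}
scene {'camera_matrix': array([[359.54990618,   0.        , 259.95212909],
       [  0.        , 359.54990618, 194.75724339],
       [  0.        ,   0.        ,   1.        ]]), 'R': array([[-0.78316714,  0.62179934, -0.00384859],
       [ 0.47777578,  0.59778263, -0.64372838],
       [-0.39796926, -0.50598568, -0.76524438]]), 't': array([ 0.44580543, -0.26102383,  1.07821638])}
side {'camera_matrix': array([[428.46982603,   0.        , 254.17530039],
       [  0.        , 428.46982603, 191.17605366],
       [  0.        ,   0.        ,   1.        ]]), 'R': array([[ 0.92925675, -0.36876816, -0.0221795 ],
       [-0.20355191, -0.46097915, -0.86375045],
       [ 0.30829938,  0.80716062, -0.50343145]]), 't': array([-0.53267538,  0.17973557,  0.88180859])}
wrist {'camera_matrix': array([[280.07428556,   0.        , 255.45356643],
       [  0.        , 280.07428556, 185.7279182 ],
       [  0.        ,   0.        ,   1.        ]]), 'R': array([[ 9.99999918e-01, -3.55234200e-04, -1.93442468e-04],
       [-2.85392402e-04, -9.58549088e-01,  2.84927295e-01],
       [-2.86640021e-04, -2.84927217e-01, -9.58549111e-01]]), 't': array([-0.54929343, -0.03809546,  0.37847207])}
```

View pics/scene0.png

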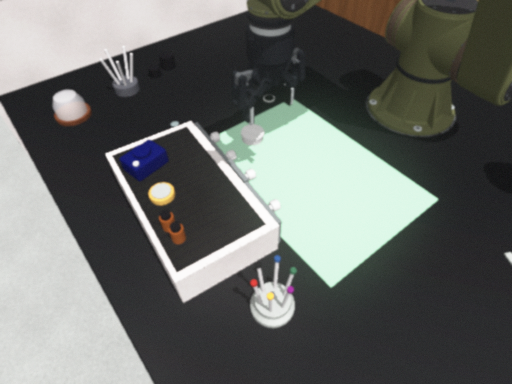

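View pics/side0.png

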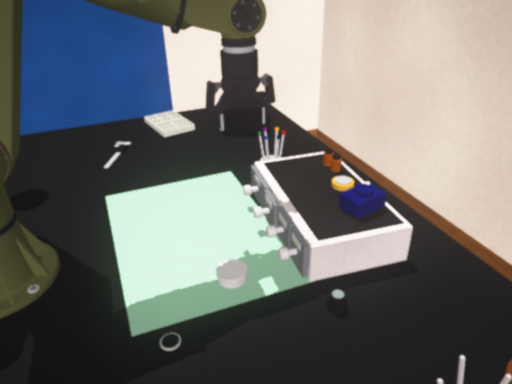

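View pics/wrist0.png

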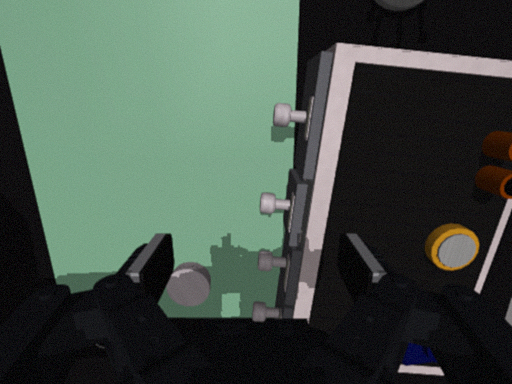

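Pictures show the unit ahead of the robot, its knobs in the wrist view at about (283,115) wide, (268,204), (265,262), (262,312). The tin is at (188,284), the driver stand is beyond the wide end, and the loupe is beyond the narrow end (side view 338,297). Next I fit the unit's pose and the knobs from depth.

```bash
cat > h.py <<'E'
import numpy as np, cv2
from bench import r
def cloud(m,d):
    K,R,t=m["camera_matrix"],np.array(m["R"]),np.array(m["t"])
    v,u=np.mgrid[:d.shape[0],:d.shape[1]]
    c=np.stack([(u-K[0,2])/K[0,0]*d,(v-K[1,2])/K[1,1]*d,d],-1)
    return (c-t)@R   # R^T(c-t)
def ray(m,uv,z):
    K,R,t=m["camera_matrix"],np.array(m["R"]),np.array(m["t"])
    o=-R.T@t; k=R.T@np.linalg.solve(K,[uv[0],uv[1],1]); return o+k*(z-o[2])/k[2]
E
python3 - <<'E'
from h import *
P={}
for n in ["scene","side","wrist"]:
    d=np.load(f"pics/{n}0.npy"); p=cloud(r.camera_model(n),d); P[n]=p
    im=cv2.imread(f"pics/{n}0.png")
    w=p
    m=(d>0)&(abs(w[...,2]-.086)<.006)&(w[...,0]>.3)&(w[...,0]<1.1)&(abs(w[...,1])<.45)
    if n!="wrist":
        k,l,st,_=cv2.connectedComponentsWithStats(m.astype(np.uint8)); i=1+np.argmax(st[1:,4]); m=l==i
    q=w[m]; rect=cv2.minAreaRect(q[:,:2].astype(np.float32)); print(n,m.sum(),rect,np.median(q[:,2])); print(cv2.boxPoints(rect).round(4).tolist())
w=P["wrist"]
for uv in [(283,115),(268,204),(265,262),(262,312),(188,284)]:
    print(uv,w[uv[1],uv[0]].round(4))
b=cv2.imread("pics/wrist0.png")[20:340,160:400]
cv2.imwrite("pics/wz.png",cv2.resize(b,None,fx=1.85,fy=1.85,interpolation=cv2.INTER_CUBIC))
E
```

```text
scene 13108 ((0.7076064348220825, -0.07471062242984772), (0.38876789808273315, 0.23686876893043518), 84.65853118896484) 0.08686269709408309
[[0.5716000199317932, -0.2572000026702881], [0.8073999881744385, -0.2793000042438507], [0.8435999751091003, 0.10779999941587448], [0.6078000068664551, 0.1298999935388565]]
side 7199 ((0.7104396820068359, -0.07648792862892151), (0.3920227289199829, 0.23460793495178223), 84.90662384033203) 0.0855117297501226
[[0.576200008392334, -0.2612999975681305], [0.8098999857902527, -0.28209999203681946], [0.8446999788284302, 0.10830000042915344], [0.6110000014305115, 0.12919999659061432]]
wrist 44325 ((0.7076752185821533, -0.07699310779571533), (0.3873453736305237, 0.23881801962852478), 84.5562973022461) 0.08740261749174846
[[0.5703999996185303, -0.25850000977516174], [0.8082000017166138, -0.28110000491142273], [0.8449000120162964, 0.10450000315904617], [0.607200026512146, 0.12710000574588776]]
(283, 115) [0.5793 0.058  0.0594]
(268, 204) [ 0.5642 -0.0448  0.0599]
(265, 262) [ 0.5615 -0.1248  0.0574]
(262, 312) [ 0.5582 -0.2032  0.0559]
(188, 284) [ 0.4515 -0.181   0.0251]
```

View pics/wz.png

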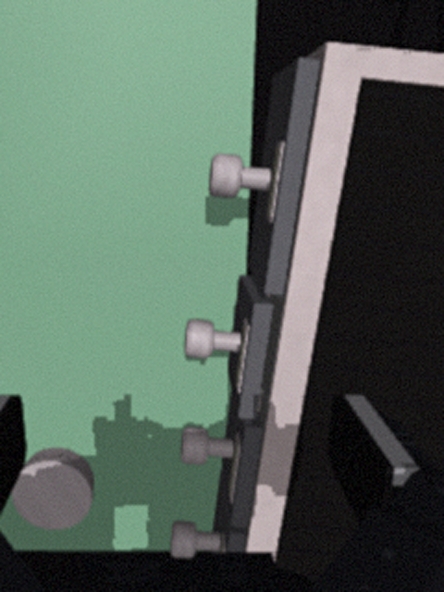

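```bash
python3 -m inch '[{"rot":[0,0,-70],"slide":[-4,-5,2],"grip":1},{"rot":[0,0,-70],"slide":[-4,-5,2],"grip":1},{"rot":[0,0,-70],"slide":[-4,-5,2],"grip":1},{"rot":[0,0,-70],"slide":[-4,-5,2],"grip":1},{"rot":[0,0,-70],"slide":[-4,-5,2],"grip":1},{"rot":[0,0,-70],"slide":[-4,-5,2],"grip":1},{"rot":[0,0,-70],"slide":[-4,-5,2],"grip":1},{"rot":[0,0,-70],"slide":[-4,-5,2],"grip":1},{"rot":[0,0,-70],"slide":[-4,-5,2],"grip":1},{"rot":[0,0,-70],"slide":[-4,-5,2],"grip":1}]' 40; python3 -m inch '[{"rot":[0,0,-7],"slide":[0,0,0],"grip":1},{"rot":[0,0,-14.7],"slide":[0,0,0],"grip":1},{"rot":[0,0,-14.7],"slide":[0,0,0],"grip":1},{"rot":[0,0,-14.7],"slide":[0,0,0],"grip":1}]'
python3 - <<'E'
from h import *
s=r.read_state(); m=r.camera_model("wrist"); im,d=r.get_image("wrist")
print(s["clock"],s["tool_pos"],s["orientation"],s["joint_pos"],s["grip_width"],s["wrist_force"])
cv2.imwrite("pics/w1.png",im[:,:,::-1]); np.save("pics/w1.npy",d); import pickle; pickle.dump(m,open("pics/w1.pkl","wb"))
E
```

```text
clock: 0.98
tool_pos: [0.4997, -0.04, 0.2107]
orientation: [-0.001, 0.17, 0.985, -0.0]
wrist_force: [0.3, 0.0, 0.3]
grip_width: 0.0002
clock: 1.32
tool_pos: [0.4996, -0.04, 0.2106]
orientation: [-0.001, 0.044, 0.999, 0.0]
wrist_force: [-0.4, -0.3, -0.8]
grip_width: 0.0001
1.3167 [ 0.49963396 -0.0399779   0.21057543] [-7.97009407e-04  4.42902437e-02  9.99018387e-01  3.76582969e-05] [-1.52881653e-01  2.10938510e-01  1.68236006e+00 -1.03125312e-04
  1.24988688e+00 -1.63503587e+00] 0.0001055416501719011 [-0.36313013 -0.32126646 -0.83719255]
```

View pics/w1.png

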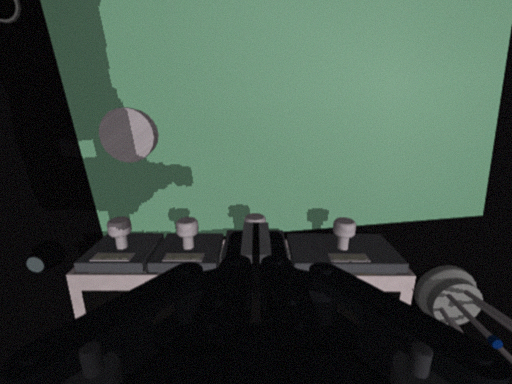

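View from the robot side: knobs at (119,227) right-hand, (187,228) middle and (343,229) wide, with the left-hand one behind the fingers, its end at about (256,215), slightly proud. Next I compute the knob ends in the unit's frame.

```bash
python3 - <<'E'
from h import *; import pickle
th=np.deg2rad(-5.3); ex=np.array([np.cos(th),np.sin(th)]); ey=np.array([-ex[1],ex[0]])
src={"w1":(pickle.load(open("pics/w1.pkl","rb")),np.load("pics/w1.npy"))}
for n in ["scene","side"]: src[n]=(r.camera_model(n),np.load(f"pics/{n}0.npy"))
c0=np.array([.7085,-.0762])
print("yaw tool", np.rad2deg(th))
for n,(m,d) in src.items():
    p=cloud(m,d); xy=p[...,:2]-c0; X=xy@ex; Y=xy@ey; Z=p[...,2]; ok=d>0
    top=ok&(abs(Z-.086)<.005)&(X>-.14)&(X<.14)&(abs(Y)<.23)
    print(n,"top Y",np.percentile(Y[top],[.5,99.5]).round(4),"X",np.percentile(X[top],[.5,5,99.5]).round(4))
    for yc in (.122,.02,-.06,-.14):
        k=ok&(abs(Y-yc)<.035)&(Z>.04)&(Z<.064)&(X<-.137)&(X>-.18)
        f=ok&(abs(Y-yc)<.033)&(Z>.02)&(Z<.075)&(X<-.112)&(X>-.135)
        if k.sum()>5: 
            q=np.c_[X[k],Y[k],Z[k]]; print(yc,k.sum(),"minX",np.percentile(q[:,0],[2,10]).round(4),"Y",((q[:,1].max()+q[:,1].min())/2).round(4),"zmax",q[:,2].max().round(3),"frontX",f.sum(),np.median(X[f]).round(4))
E
```

```text
yaw tool -5.300000000000001
w1 top Y [-0.1925  0.1911] X [-0.1153 -0.1139 -0.0416]
0.122 357 minX [-0.1514 -0.1511] Y 0.1208 zmax 0.06 frontX 1182 -0.1153
0.02 157 minX [-0.1567 -0.1563] Y 0.0145 zmax 0.059 frontX 42 -0.1198
-0.06 350 minX [-0.1514 -0.151 ] Y -0.0661 zmax 0.06 frontX 1181 -0.1151
-0.14 371 minX [-0.1513 -0.151 ] Y -0.147 zmax 0.061 frontX 1192 -0.1152
scene top Y [-0.1885  0.1947] X [-0.1137 -0.0982  0.1167]
0.122 66 minX [-0.1503 -0.1483] Y 0.1255 zmax 0.06 frontX 34 -0.1332
0.02 88 minX [-0.1554 -0.1531] Y 0.0175 zmax 0.06 frontX 2 -0.1342
-0.06 52 minX [-0.1505 -0.1485] Y -0.0615 zmax 0.059 frontX 22 -0.133
-0.14 46 minX [-0.1502 -0.1487] Y -0.1407 zmax 0.06 frontX 23 -0.1336
side top Y [-0.1941  0.1886] X [-0.1118 -0.0973  0.1158]
0.122 57 minX [-0.1515 -0.1507] Y 0.1196 zmax 0.058 frontX 152 -0.1151
0.02 84 minX [-0.1558 -0.1553] Y 0.0117 zmax 0.058 frontX 166 -0.1199
-0.06 82 minX [-0.1508 -0.1502] Y -0.0697 zmax 0.059 frontX 206 -0.1149
-0.14 100 minX [-0.151  -0.1505] Y -0.15 zmax 0.06 frontX 266 -0.1148
```

The left-hand narrow drawer (place_1) stands about 5 mm out and the other two are in line. I'll come down in front of its knob and feel it.

```bash
python3 -m inch '[{"rot":[0,0,0],"slide":[-2,-0.2,4],"grip":1},{"rot":[0,0,0],"slide":[-2,-0.2,8],"grip":1},{"rot":[0,0,0],"slide":[-2,-0.2,12],"grip":1},{"rot":[0,0,0],"slide":[-2,-0.2,15],"grip":1},{"rot":[0,0,0],"slide":[-2,-0.2,17.5],"grip":1},{"rot":[0,0,0],"slide":[-2,-0.2,18],"grip":1},{"rot":[0,0,0],"slide":[-2,-0.2,18],"grip":1},{"rot":[0,0,0],"slide":[-2,-0.2,18],"grip":1}]'
python3 - <<'E'
from h import *
im,d=r.get_image("wrist"); cv2.imwrite("pics/w2.png",im[:,:,::-1])
im,d=r.get_image("side"); cv2.imwrite("pics/s2.png",cv2.resize(im[120:300,200:420,::-1],None,fx=3,fy=3))
s=r.read_state(); print(s["tool_pos"],s["wrist_force"])
E
```

```text
clock: 2.03
tool_pos: [0.5198, -0.0438, 0.0318]
orientation: [-0.0, 0.046, 0.999, -0.0]
wrist_force: [-0.3, 0.2, 0.0]
grip_width: -0.0
[ 0.5201263  -0.04388073  0.03243225] [-0.11074784 -0.18419918  0.04094179]
```

View pics/w2.png

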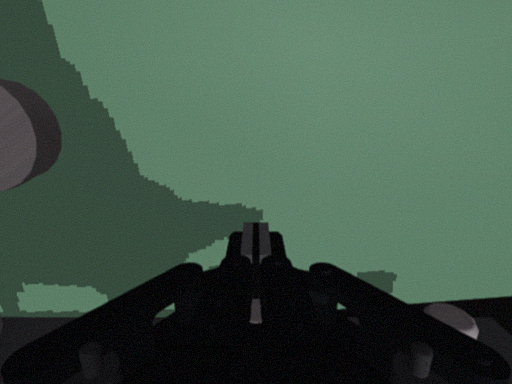

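View pics/s2.png

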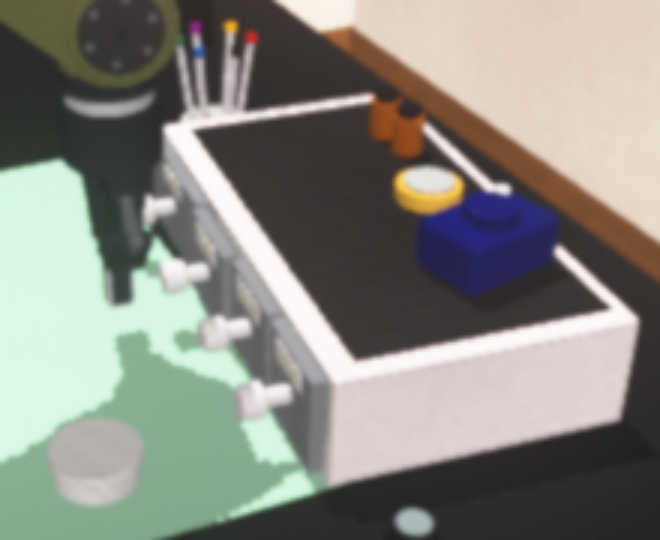

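The fingers hang in front of the left-hand narrow knob (side view crop: fingertip at (118,298), knob end at (165,272)), clear of everything else. Next is a slow approach.

```bash
python3 -m inch '[{"rot":[0,0,0],"slide":[-0.8,0,0],"grip":1},{"rot":[0,0,0],"slide":[-1.6,0,0],"grip":1},{"rot":[0,0,0],"slide":[-1.8,0,0],"grip":1},{"rot":[0,0,0],"slide":[-1.9,0,0],"grip":1},{"rot":[0,0,0],"slide":[-2.0,0,0],"grip":1}]'
python3 -m inch '[{"rot":[0,0,0],"slide":[-0.1,0,0],"grip":1},{"rot":[0,0,0],"slide":[-0.1,0,0],"grip":1}]'
python3 -m inch '[{"rot":[0,0,0],"slide":[-0.1,0,0],"grip":1},{"rot":[0,0,0],"slide":[-0.1,0,0],"grip":1}]'
```

```text
clock: 2.55
tool_pos: [0.5402, -0.0457, 0.0325]
orientation: [0.001, 0.045, 0.999, -0.0]
wrist_force: [-0.1, -0.1, -0.6]
grip_width: -0.0001
clock: 2.72
tool_pos: [0.5412, -0.0458, 0.0324]
orientation: [0.001, 0.045, 0.999, -0.0]
wrist_force: [0.0, 0.4, -0.4]
grip_width: -0.0001
clock: 2.88
tool_pos: [0.5423, -0.0459, 0.0324]
orientation: [0.001, 0.045, 0.999, -0.0]
wrist_force: [-0.4, 0.1, -0.0]
grip_width: -0.0002
```

```bash
python3 -m inch '[{"rot":[0,0,0],"slide":[-0.1,0,0],"grip":1},{"rot":[0,0,0],"slide":[-0.1,0,0],"grip":1}]'
python3 -m inch '[{"rot":[0,0,0],"slide":[-0.1,0,0],"grip":1},{"rot":[0,0,0],"slide":[-0.1,0,0],"grip":1}]'
python3 -m inch '[{"rot":[0,0,0],"slide":[-0.1,0,0],"grip":1},{"rot":[0,0,0],"slide":[-0.1,0,0],"grip":1}]'
```

```text
clock: 3.05
tool_pos: [0.5434, -0.046, 0.0324]
orientation: [0.001, 0.045, 0.999, -0.0]
wrist_force: [-1.1, -0.4, 0.2]
grip_width: 0.0001
clock: 3.22
tool_pos: [0.5443, -0.0461, 0.0324]
orientation: [0.0, 0.045, 0.999, -0.0]
wrist_force: [-1.2, 0.2, 1.1]
grip_width: 0.0001
clock: 3.38
tool_pos: [0.5452, -0.0461, 0.0323]
orientation: [0.0, 0.045, 0.999, -0.0]
wrist_force: [-2.3, 0.6, 1.1]
grip_width: -0.0002
```

It is in contact and gives against a light spring.

```bash
for i in 1; do :; done; python3 -m inch '[{"rot":[0,0,0],"slide":[-0.1,0,0],"grip":1},{"rot":[0,0,0],"slide":[-0.1,0,0],"grip":1}]'
python3 -m inch '[{"rot":[0,0,0],"slide":[-0.1,0,0],"grip":1},{"rot":[0,0,0],"slide":[-0.1,0,0],"grip":1}]'
```

```text
clock: 3.55
tool_pos: [0.546, -0.0462, 0.0323]
orientation: [-0.0, 0.045, 0.999, -0.0]
wrist_force: [-2.5, 0.1, 1.5]
grip_width: -0.0001
clock: 3.72
tool_pos: [0.5469, -0.0463, 0.0322]
orientation: [-0.001, 0.045, 0.999, -0.0]
wrist_force: [-4.0, -0.5, 2.3]
grip_width: -0.0002
```

```bash
python3 -m inch '[{"rot":[0,0,0],"slide":[-0.1,0,0],"grip":1},{"rot":[0,0,0],"slide":[-0.1,0,0],"grip":1}]'
python3 -m inch '[{"rot":[0,0,0],"slide":[-0.1,0,0],"grip":1},{"rot":[0,0,0],"slide":[-0.1,0,0],"grip":1}]'
```

```text
clock: 3.88
tool_pos: [0.5477, -0.0464, 0.0322]
orientation: [-0.001, 0.045, 0.999, -0.0]
wrist_force: [-3.3, -0.3, 1.9]
grip_width: 0.0001
clock: 4.05
tool_pos: [0.5489, -0.0465, 0.0322]
orientation: [-0.001, 0.045, 0.999, -0.0]
wrist_force: [-1.3, 0.2, -0.0]
grip_width: 0.0
```

```bash
python3 -m inch '[{"rot":[0,0,0],"slide":[-0.1,0,0],"grip":1},{"rot":[0,0,0],"slide":[-0.1,0,0],"grip":1}]'
python3 -m inch '[{"rot":[0,0,0],"slide":[-0.05,0,0],"grip":1},{"rot":[0,0,0],"slide":[-0.05,0,0],"grip":1}]'
```

```text
clock: 4.22
tool_pos: [0.5499, -0.0466, 0.0322]
orientation: [-0.001, 0.045, 0.999, -0.0]
wrist_force: [-4.5, 0.3, 1.1]
grip_width: 0.0001
clock: 4.38
tool_pos: [0.5504, -0.0466, 0.0321]
orientation: [-0.001, 0.045, 0.999, 0.0]
wrist_force: [-4.6, 0.2, 2.9]
grip_width: 0.0
```

```bash
cat > meas.py <<'E'
from h import *
import sys
th=np.deg2rad(-5.3); ex=np.array([np.cos(th),np.sin(th)]); ey=np.array([-ex[1],ex[0]]); c0=np.array([.7085,-.0762])
for n in sys.argv[2:]:
    m=r.camera_model(n); im,d=r.get_image(n); cv2.imwrite(f"pics/{n}_{sys.argv[1]}.png",im[:,:,::-1])
    p=cloud(m,d); xy=p[...,:2]-c0; X=xy@ex; Y=xy@ey; Z=p[...,2]
    for yc in (.122,.0145,-.066,-.147):
        k=(d>0)&(abs(Y-yc)<.016)&(Z>.04)&(Z<.062)&(X<-.137)&(X>-.27)
        f=(d>0)&(abs(Y-yc)<.033)&(Z>.02)&(Z<.075)&(X<-.112)&(X>-.135)
        print(n,yc,k.sum(),np.percentile(X[k],[2,10]).round(4) if k.sum()>5 else None,"front",f.sum(),np.median(X[f]).round(4) if f.sum()>5 else None)
s=r.read_state(); print(s["clock"],s["tool_pos"],s["wrist_force"])
E
python3 meas.py 3 side
```

```text
side 0.122 0 None front 0 None
side 0.0145 125 [-0.1713 -0.1702] front 200 -0.1137
side -0.066 84 [-0.151  -0.1503] front 233 -0.1148
side -0.147 102 [-0.1508 -0.1504] front 283 -0.1148
4.4333 [ 0.55040784 -0.04661695  0.03214687] [-4.3591228  -0.44300812  1.72696484]
```

View pics/side_3.png

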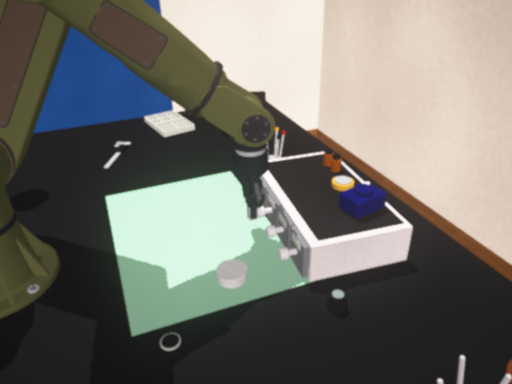

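```bash
python3 -m inch '[{"rot":[0,0,0],"slide":[-0.05,0,0],"grip":1},{"rot":[0,0,0],"slide":[-0.1,0,0],"grip":1}]'
```

```text
clock: 4.6
tool_pos: [0.5508, -0.0466, 0.0321]
orientation: [-0.002, 0.045, 0.999, 0.0]
wrist_force: [-11.8, 0.8, 7.6]
grip_width: -0.0003
```

That was a sharp rise with little motion, which looks like the home stop. I'll back off, lift, and check with the cameras.

```bash
python3 -m inch '[{"rot":[0,0,0],"slide":[1,0,0],"grip":1},{"rot":[0,0,0],"slide":[3,0,0],"grip":1},{"rot":[0,0,0],"slide":[3,0,-4],"grip":1},{"rot":[0,0,0],"slide":[3,0,-8],"grip":1},{"rot":[0,0,0],"slide":[3,4,-12],"grip":1},{"rot":[0,0,0],"slide":[3,8,-12],"grip":0.3},{"rot":[0,0,0],"slide":[3,10.4,-12],"grip":0.3},{"rot":[0,0,0],"slide":[3,10.4,-12],"grip":0.3},{"rot":[0,0,0],"slide":[3,10.4,-12],"grip":0.3}]'
python3 meas.py 4 side scene wrist
```

```text
clock: 5.35
tool_pos: [0.5311, 0.061, 0.1525]
orientation: [-0.001, 0.044, 0.999, 0.0]
wrist_force: [-0.1, -0.4, -0.7]
grip_width: 0.0481
side 0.122 58 [-0.151  -0.1503] front 154 -0.1152
side 0.0145 72 [-0.1512 -0.1507] front 188 -0.115
side -0.066 81 [-0.1507 -0.1502] front 224 -0.1148
side -0.147 98 [-0.1509 -0.1505] front 277 -0.1148
scene 0.122 64 [-0.1504 -0.149 ] front 35 -0.1331
scene 0.0145 58 [-0.1502 -0.149 ] front 26 -0.1333
scene -0.066 51 [-0.1504 -0.1481] front 25 -0.1332
scene -0.147 48 [-0.1501 -0.1483] front 22 -0.1327
wrist 0.122 531 [-0.1514 -0.1511] front 1886 -0.1153
wrist 0.0145 558 [-0.1516 -0.1513] front 997 -0.1157
wrist -0.066 599 [-0.1514 -0.151 ] front 1924 -0.1152
wrist -0.147 11 [-0.1438 -0.1427] front 633 -0.115
5.5 [0.5308292  0.05883878 0.1519556 ] [-0.17051222  0.12345101 -0.65627986]
```

View pics/wrist_4.png

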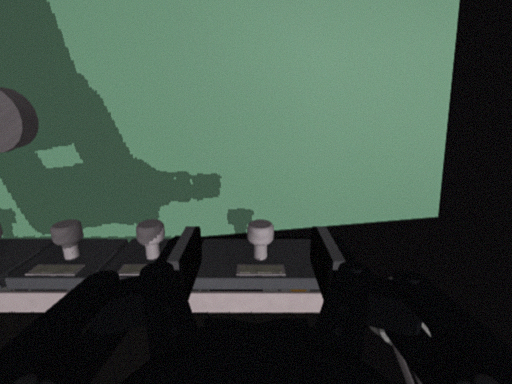

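All four fronts now read flush (−0.150/−0.151 in every view). The wide knob is centred between the fingers at (260,232). I check the stand clearance before descending.

```bash
python3 - <<'E'
from h import *
m=r.camera_model("scene"); print(ray(m,(272,308),0),ray(m,(277,259),.125))
E
python3 -m inch '[{"rot":[0,0,0],"slide":[-2,0.3,0],"grip":0.3},{"rot":[0,0,0],"slide":[-4.7,0.3,0],"grip":0.3},{"rot":[0,0,0],"slide":[-4.7,0.3,3],"grip":0.3},{"rot":[0,0,0],"slide":[-4.7,0.3,6],"grip":0.3},{"rot":[0,0,0],"slide":[-4.7,0.3,6],"grip":0.3}]'
python3 meas.py 5 wrist
```

```text
[0.71667822 0.22237891 0.        ] [0.69091414 0.20026203 0.125     ]
clock: 5.92
tool_pos: [0.5752, 0.0562, 0.0861]
orientation: [-0.006, 0.047, 0.999, -0.0]
wrist_force: [-2.5, 0.5, -0.4]
grip_width: 0.0599
wrist 0.122 982 [-0.1513 -0.1511] front 3449 -0.1153
wrist 0.0145 1087 [-0.1515 -0.1513] front 3431 -0.1155
wrist -0.066 374 [-0.1511 -0.1506] front 1795 -0.115
wrist -0.147 0 None front 0 None
5.9667 [0.57627127 0.05637918 0.08930388] [ 0.21622828 -0.40814614  0.38465553]
```

View pics/wrist_5.png

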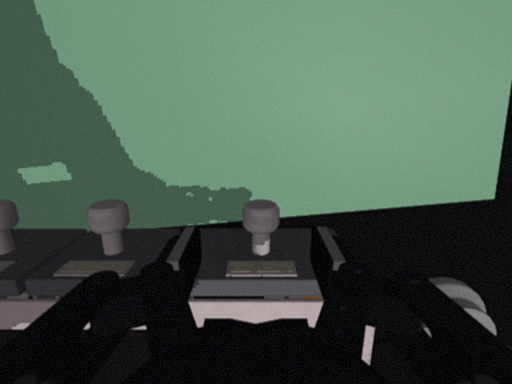

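Knob at (261,217), centred between the pads (about 190 and 328). I'll descend and close.

```bash
python3 -m inch '[{"rot":[0,0,0],"slide":[-0.1,0.1,2.5],"grip":0.3},{"rot":[0,0,0],"slide":[-0.1,0.1,4.5],"grip":0.3},{"rot":[0,0,0],"slide":[-0.1,0.1,5.8],"grip":0.3},{"rot":[0,0,0],"slide":[-0.1,0.1,5.8],"grip":0.3},{"rot":[0,0,0],"slide":[-0.1,0.1,5.8],"grip":0.3}]'
python3 -m inch '[{"rot":[0,0,0],"slide":[0,0,0],"grip":0.6},{"rot":[0,0,0],"slide":[0,0,0],"grip":1},{"rot":[0,0,0],"slide":[0,0,0],"grip":1},{"rot":[0,0,0],"slide":[0,0,0],"grip":1},{"rot":[0,0,0],"slide":[0,0,0],"grip":1},{"rot":[0,0,0],"slide":[0,0,0],"grip":1}]' 40
```

```text
clock: 6.38
tool_pos: [0.5774, 0.0571, 0.0325]
orientation: [-0.004, 0.047, 0.999, -0.0]
wrist_force: [0.2, 0.7, 0.4]
grip_width: 0.0597
clock: 6.88
tool_pos: [0.5786, 0.0591, 0.0346]
orientation: [-0.002, 0.046, 0.999, 0.001]
wrist_force: [-0.3, 15.5, 8.0]
grip_width: 0.0242
```

```bash
python3 -m inch '[{"rot":[0,0,0],"slide":[0,0,0.1],"grip":1},{"rot":[0,0,0],"slide":[0,0,0.1],"grip":1}]'
python3 meas.py 6 side wrist
python3 - <<'E'
import cv2
b=cv2.imread("pics/side_6.png")[130:290,210:350]; cv2.imwrite("pics/s6z.png",cv2.resize(b,None,fx=3.5,fy=3.5,interpolation=cv2.INTER_CUBIC))
E
```

```text
clock: 7.05
tool_pos: [0.5788, 0.0593, 0.0346]
orientation: [-0.002, 0.046, 0.999, 0.001]
wrist_force: [-3.7, 1.1, 6.2]
grip_width: 0.0238
side 0.122 23 [-0.1527 -0.1524] front 113 -0.1149
side 0.0145 69 [-0.1511 -0.1506] front 189 -0.1153
side -0.066 84 [-0.1506 -0.1504] front 228 -0.1149
side -0.147 99 [-0.151  -0.1506] front 284 -0.1149
wrist 0.122 2340 [-0.1534 -0.1529] front 2951 -0.1153
wrist 0.0145 2251 [-0.1516 -0.1513] front 5472 -0.1156
wrist -0.066 0 None front 68 -0.1149
wrist -0.147 0 None front 0 None
7.15 [0.5787605  0.05932438 0.03457323] [-4.5413931   2.12210702  6.66106357]
```

View pics/wrist_6.png

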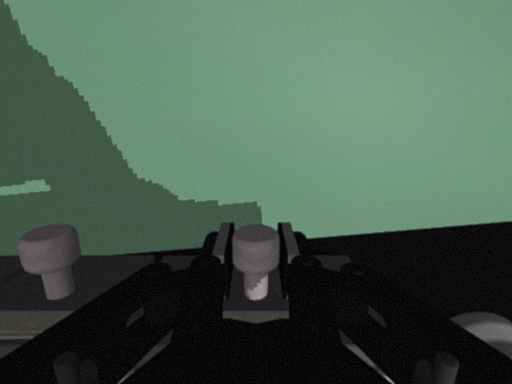

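View pics/s6z.png

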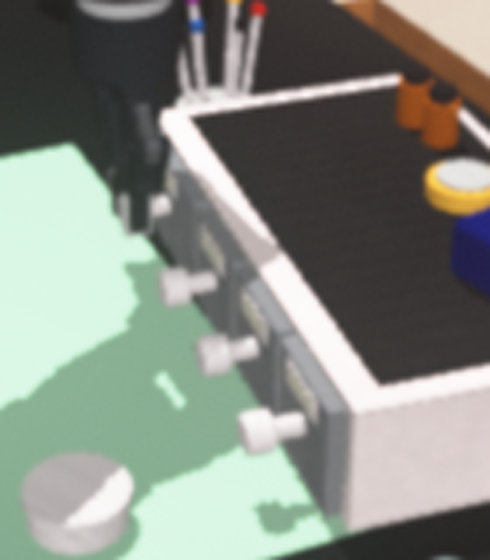

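The wide knob is gripped between the pads (256,248), the narrow fronts are still flush, and the lateral load has relaxed. I'll start with a gentle pull.

```bash
python3 -m inch '[{"rot":[0,0,0],"slide":[0.1,0,0],"grip":1},{"rot":[0,0,0],"slide":[0.2,0,0],"grip":1}]'
python3 -m inch '[{"rot":[0,0,0],"slide":[0.1,0,0],"grip":1},{"rot":[0,0,0],"slide":[0.2,0,0],"grip":1}]'
```

```text
clock: 7.32
tool_pos: [0.5767, 0.0595, 0.0347]
orientation: [-0.002, 0.046, 0.999, 0.001]
wrist_force: [-1.4, 0.9, -1.6]
grip_width: 0.0237
clock: 7.48
tool_pos: [0.5747, 0.0597, 0.0347]
orientation: [-0.002, 0.046, 0.999, 0.001]
wrist_force: [0.4, 0.8, -2.7]
grip_width: 0.0239
```

```bash
python3 -m inch '[{"rot":[0,0,0],"slide":[0.1,0,0],"grip":1},{"rot":[0,0,0],"slide":[0.2,0,0],"grip":1}]'
```

```text
clock: 7.65
tool_pos: [0.5727, 0.0599, 0.0347]
orientation: [-0.002, 0.046, 0.999, 0.002]
wrist_force: [2.5, -0.1, -4.0]
grip_width: 0.0241
```

```bash
python3 meas.py 7 wrist side
```

```text
wrist 0.122 2562 [-0.1595 -0.159 ] front 2717 -0.1213
wrist 0.0145 2230 [-0.1517 -0.1513] front 4532 -0.1156
wrist -0.066 0 None front 95 -0.115
wrist -0.147 0 None front 0 None
side 0.122 27 [-0.1595 -0.1592] front 104 -0.1209
side 0.0145 74 [-0.1511 -0.1508] front 191 -0.115
side -0.066 84 [-0.1511 -0.1503] front 233 -0.1149
side -0.147 99 [-0.1508 -0.1504] front 283 -0.1149
7.75 [0.57246409 0.05992011 0.03468891] [-0.39405226  0.85778641 -2.53930432]
```

View pics/wrist_7.png

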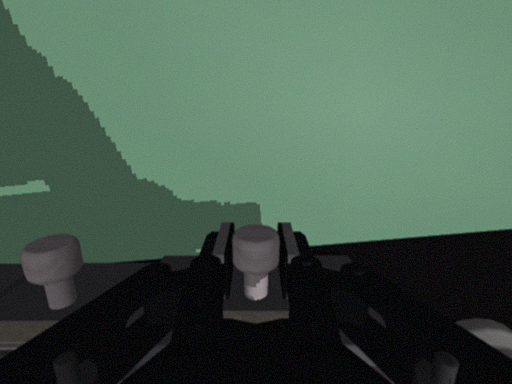

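Drawer front is 6 mm out and moving with the gripper, so it is unlocked. I keep pulling.

```bash
python3 -m inch '[{"rot":[0,0,0],"slide":[0.4,0,0],"grip":1},{"rot":[0,0,0],"slide":[0.9,0,0],"grip":1},{"rot":[0,0,0],"slide":[1.4,0,0],"grip":1},{"rot":[0,0,0],"slide":[1.9,0,0],"grip":1},{"rot":[0,0,0],"slide":[2.4,0,0],"grip":1},{"rot":[0,0,0],"slide":[2.9,0,0],"grip":1},{"rot":[0,0,0],"slide":[3.4,0,0],"grip":1},{"rot":[0,0,0],"slide":[3.8,0,0],"grip":1},{"rot":[0,0,0],"slide":[4.0,0,0],"grip":1},{"rot":[0,0,0],"slide":[4.0,0,0],"grip":1}]'
python3 -m inch '[{"rot":[0,0,0],"slide":[0.4,0,0],"grip":1},{"rot":[0,0,0],"slide":[0.9,0,0],"grip":1},{"rot":[0,0,0],"slide":[1.4,0,0],"grip":1},{"rot":[0,0,0],"slide":[1.9,0,0],"grip":1},{"rot":[0,0,0],"slide":[2.4,0,0],"grip":1},{"rot":[0,0,0],"slide":[2.9,0,0],"grip":1},{"rot":[0,0,0],"slide":[3.4,0,0],"grip":1},{"rot":[0,0,0],"slide":[3.8,0,0],"grip":1},{"rot":[0,0,0],"slide":[4.0,0,0],"grip":1},{"rot":[0,0,0],"slide":[4.2,0,0],"grip":1}]'
```

```text
clock: 8.58
tool_pos: [0.5319, 0.0637, 0.0347]
orientation: [-0.002, 0.046, 0.999, 0.001]
wrist_force: [-1.5, 1.4, -6.1]
grip_width: 0.024
clock: 9.42
tool_pos: [0.4897, 0.0676, 0.0348]
orientation: [-0.003, 0.046, 0.999, 0.001]
wrist_force: [1.5, 1.5, -12.7]
grip_width: 0.0238
```

```bash
python3 -m inch '[{"rot":[0,0,0],"slide":[0.1,0,-0.1],"grip":1},{"rot":[0,0,0],"slide":[0.2,0,-0.1],"grip":1},{"rot":[0,0,0],"slide":[0.3,0,-0.1],"grip":1}]'
python3 -m inch '[{"rot":[0,0,0],"slide":[0.1,0,0],"grip":1},{"rot":[0,0,0],"slide":[0.2,0,0],"grip":1}]'
python3 meas.py 8 side scene wrist
```

```text
clock: 9.67
tool_pos: [0.4859, 0.0679, 0.0349]
orientation: [-0.004, 0.046, 0.999, 0.001]
wrist_force: [1.6, 3.0, -25.5]
grip_width: 0.0238
clock: 9.83
tool_pos: [0.4844, 0.0681, 0.035]
orientation: [-0.003, 0.046, 0.999, 0.001]
wrist_force: [13.9, 0.9, -29.9]
grip_width: 0.0238
side 0.122 63 [-0.2474 -0.247 ] front 121 -0.121
side 0.0145 71 [-0.1512 -0.1508] front 191 -0.1151
side -0.066 83 [-0.1509 -0.1504] front 226 -0.1148
side -0.147 98 [-0.1508 -0.1504] front 284 -0.1148
scene 0.122 163 [-0.2433 -0.2367] front 82 -0.1301
scene 0.0145 59 [-0.1503 -0.1489] front 26 -0.1334
scene -0.066 50 [-0.1501 -0.1483] front 24 -0.1329
scene -0.147 46 [-0.1498 -0.1485] front 23 -0.133
wrist 0.122 4267 [-0.2479 -0.2457] front 0 None
wrist 0.0145 0 None front 16 -0.1155
wrist -0.066 0 None front 0 None
wrist -0.147 0 None front 0 None
9.9833 [0.48447077 0.06808786 0.03491342] [  8.32689581   2.33134481 -25.01665441]
```

```bash
python3 -m inch '[{"rot":[0,0,0],"slide":[0.05,0,0],"grip":1},{"rot":[0,0,0],"slide":[0.1,0,0],"grip":1}]'
```

```text
clock: 10.15
tool_pos: [0.4844, 0.0681, 0.035]
orientation: [-0.002, 0.046, 0.999, 0.001]
wrist_force: [13.5, 1.2, -29.1]
grip_width: 0.0237
```

View pics/side_8.png

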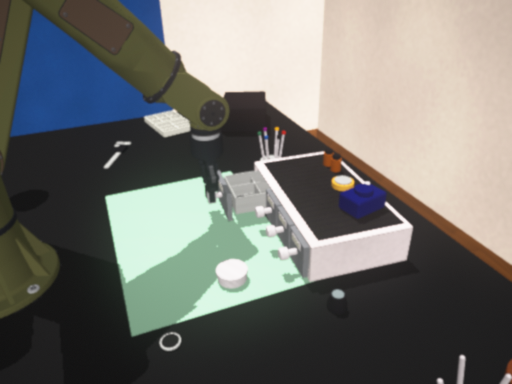

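It is at the stop: 13 N with no further motion, about 95 mm out, tray visible at (240,192). I relax the load, open, then lift straight up.

```bash
python3 -m inch '[{"rot":[0,0,0],"slide":[0,0,0.15],"grip":1},{"rot":[0,0,0],"slide":[0,0,0.15],"grip":1},{"rot":[0,0,0],"slide":[0,0,0.15],"grip":0.7},{"rot":[0,0,0],"slide":[0,0,0.15],"grip":0.4},{"rot":[0,0,0],"slide":[0,0,0.15],"grip":0.3},{"rot":[0,0,0],"slide":[0,0,0.15],"grip":0.3},{"rot":[0,0,0],"slide":[0,0,0.15],"grip":0.3}]'
python3 meas.py 9 wrist
```

```text
clock: 10.73
tool_pos: [0.4845, 0.0681, 0.0337]
orientation: [-0.001, 0.046, 0.999, 0.001]
wrist_force: [-0.7, -0.1, -0.3]
grip_width: 0.0599
wrist 0.122 3950 [-0.2449 -0.2444] front 0 None
wrist 0.0145 150 [-0.1518 -0.1511] front 68 -0.1156
wrist -0.066 0 None front 0 None
wrist -0.147 0 None front 0 None
10.7833 [0.48448233 0.06807257 0.03359008] [-0.31548407  0.06221283  0.20763577]
```

View pics/wrist_9.png

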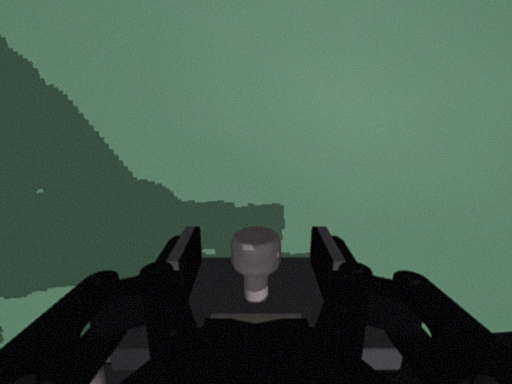

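The knob is free between the open pads (256,250) and the forces are zero. Now I lift.

```bash
python3 -m inch '[{"rot":[0,0,0],"slide":[0,0,-2],"grip":0.3},{"rot":[0,0,0],"slide":[0,0,-5],"grip":0.3},{"rot":[0,0,0],"slide":[0,0,-9],"grip":0.3},{"rot":[0,0,0],"slide":[1,0,-13],"grip":0.3},{"rot":[0,0,0],"slide":[3,0,-16],"grip":0.3},{"rot":[0,0,0],"slide":[4,0,-16],"grip":0.3},{"rot":[0,0,0],"slide":[4,0,-16],"grip":0.3},{"rot":[0,0,0],"slide":[4,0,-16],"grip":0.3}]'
python3 meas.py 10 side scene wrist
```

```text
clock: 11.45
tool_pos: [0.445, 0.0713, 0.1934]
orientation: [-0.001, 0.046, 0.999, 0.001]
wrist_force: [-0.2, 0.8, -0.8]
grip_width: 0.0599
side 0.122 124 [-0.2442 -0.2425] front 127 -0.1207
side 0.0145 71 [-0.1514 -0.1509] front 190 -0.1153
side -0.066 80 [-0.1509 -0.1504] front 222 -0.1148
side -0.147 99 [-0.1508 -0.1505] front 287 -0.1148
scene 0.122 179 [-0.2422 -0.2389] front 81 -0.1315
scene 0.0145 56 [-0.1501 -0.1493] front 27 -0.1333
scene -0.066 52 [-0.1489 -0.148 ] front 25 -0.1333
scene -0.147 44 [-0.1504 -0.1484] front 21 -0.1333
wrist 0.122 768 [-0.2448 -0.2443] front 1438 -0.118
wrist 0.0145 0 None front 143 -0.1153
wrist -0.066 0 None front 0 None
wrist -0.147 452 [-0.1517 -0.1512] front 1244 -0.1154
11.6 [0.44524681 0.07118737 0.19257618] [ 0.3960575   0.33970291 -0.38220687]
```

View pics/scene_10.png

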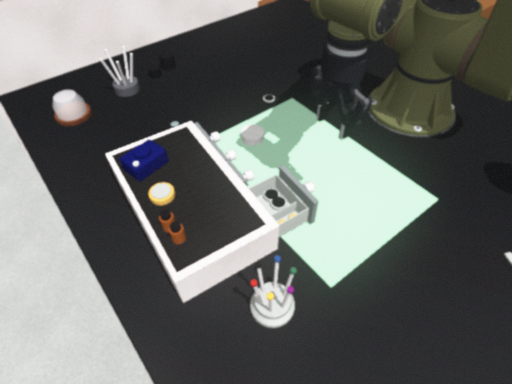

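View pics/side_10.png

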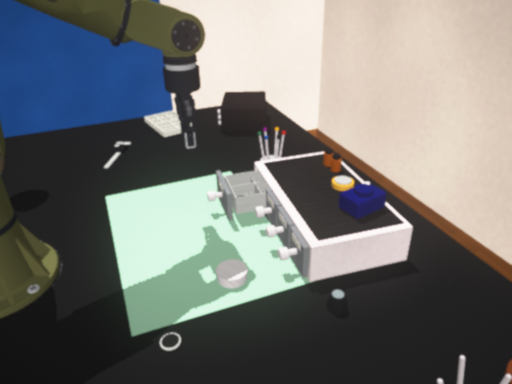

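The wide drawer stands about 93 mm out (scene view: knob at (309,187)). The narrow fronts are flush, the tin, stand and loupe are where they were, and the arm is clear. I hand in.

```bash
python3 -c "
from bench import r
print(r.close_job())"
```

```text
the job is handed in; nothing more can be done
None
```

The wide drawer is out at its stop, all three narrow drawers are shut, and I handed the job in at about 11.6 s.

- **Finding the drawer ajar:** The depth images showed the left-hand narrow drawer (place_1) about 5 mm out, with the other two in line. I confirmed it by feel: it gave against a light spring. I did not press the other two, because the images already read them as shut.
- **Pressing it home:** I pressed it in 1 mm steps until the force dropped and then rose sharply against the home stop. The highest force I read was about 12 N along the push. Afterwards all three narrow fronts read flush to within 1 mm.
- **Pulling the wide drawer:** I gripped its knob at 40 N and pulled until it stopped moving, at about 14 N along the travel.
- **Last checks:** The wide drawer stood about 93 mm out, against a requirement of 88. The robot was clear with no force on it, and by eye in the pictures the tin, stand and loupe had not moved.

Three things did not agree or were less clean than I would like:

- **Catch force:** I never read the expected 10 to 18 N at the catch. The readings come only at the end of each step, and the highest before it snapped over was 4 N.
- **Final position:** I read about 95 mm of travel from the tool at the stop and 93 mm from the cameras afterwards. That is within calibration error, or the drawer eased back slightly when released.
- **Loads on the gripper:** There was a brief 15 N sideways load while gripping and about 30 N vertical load at the stop. I removed the vertical load before opening the fingers.

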